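# Set out the parts of a positioner on the assembly plate

## Task

Set out the four loose parts on the grey steel plate for assembly, lined up with the plate's edges: the square flange midway between the bored housing and the vee block, boss up and square with the plate, then the ring lying flat on the flange around its boss. Stand the tall brass sleeve upright behind the vee block (the side away from the robot) and the short, wide one upright in front of the housing (the robot's side), each centred on its block with a gap of about 20 mm to it. Do not shift the housing or the vee block, and leave the glue bottle, the micrometer and the screwdriver where they are.

Things in the scene. Friction and masses are not known exactly. Their poses are not given: they have to be found in the camera images.
- plate_c (a point): Fixed grey ground steel plate lying on the bench, 240 x 240 mm, 20 mm thick. The point is the centre of its top face (20 mm above the bench). Its x axis points away from the robot, y to the robot's left, both along its edges, z up; it may be turned a few degrees.
- housing_c (a point): Bored housing: loose aluminium block 50 x 50 mm, 42 mm high, 0.6 kg, with a round 26 mm blind bore in its top; stands on the plate, square with it, left or right of the vee block, their centres about 150 mm apart and in line along the plate's y. The point is its centre, 21 mm above the plate; axes as the plate's.
- veeblock_c (a point): Vee block: loose dark steel block 50 x 50 mm, 40 mm high, 0.6 kg, with a V groove along its top; stands on the plate, square with it, left or right of the housing. The point is its centre, 20 mm above the plate; axes as the plate's.
- flange_c (a point): Square flange: loose aluminium block 50 x 50 mm, 20 mm high, with a round boss 18 mm in diameter and 5 mm high on the middle of its top; lies on the bench beside the plate, boss up, about 0.14 kg. The point is the block's centre, 10 mm above its underside (the boss not counted); x and y along its sides, z up.
- ring_c (a point): Ring: loose plain aluminium ring, outer diameter 40 mm, hole 28 mm, 16 mm high; lies flat on the bench beside the plate, about 30 g. The point is its centre, 8 mm above its underside; z is its axis.
- tall_c (a point): Tall sleeve: loose brass tube standing on end on the bench beside the plate, outer diameter 26 mm, bore 16 mm, 60 mm high, about 90 g. The point is its centre, 30 mm above its foot; z is its axis.
- short_c (a point): Short, wide sleeve: loose brass tube standing on end on the bench beside the plate, outer diameter 34 mm, bore 22 mm, 34 mm high, about 120 g. The point is its centre, 17 mm above its foot; z is its axis.
- glue: White plastic bottle, 44 mm in diameter, 130 mm high, standing beyond the plate; leave alone. Origin: centre of its underside.
- micrometer: Micrometer on a round stand, base 80 mm in diameter, about 100 mm high, on the right beyond the plate; leave alone. Origin: centre of its underside.
- driver: Screwdriver with a red handle lying on the bench at the far right; leave alone. Origin: on the bench under its middle; x along the shaft.
Things that resemble listed ones, but are neither listed nor needed, are in the scene too. What is shaped like the part that bears short_c but blue is not meant. What is shaped like the part that bears flange_c but turquoise is not meant.

How it is judged:
At the end, for the whole second after the job is handed in: Flange flat, boss up, midway between the blocks (13 mm), square to the plate (0.2 rad); ring flat on it round the boss (8 mm); tall sleeve upright behind the vee block, short one in front of the housing, each centred (13 mm) with a 20 mm gap (give or take 13 mm); all at rest on the plate (horizontal distance between flange_c and housing_c below 0.088 m and horizontal distance between flange_c and veeblock_c below 0.088 m and x of flange_c in the frame of housing_c between -0.013 and 0.013 m and z of flange_c in the frame of plate_c between 0.007 and 0.013 m and angle between flange_c's own z axis and vertical below 0.08 rad and (angle between the x axis of flange_c and the x axis of plate_c, either way round below 0.2 rad or angle between the x axis of flange_c and the y axis of plate_c, either way round below 0.2 rad) and horizontal distance between ring_c and flange_c below 0.008 m and z of ring_c in the frame of flange_c between 0.015 and 0.021 m and x of tall_c in the frame of veeblock_c between 0.045 and 0.071 m and y of tall_c in the frame of veeblock_c between -0.013 and 0.013 m and z of tall_c in the frame of plate_c between 0.027 and 0.033 m and x of short_c in the frame of housing_c between -0.075 and -0.049 m and y of short_c in the frame of housing_c between -0.013 and 0.013 m and z of short_c in the frame of plate_c between 0.014 and 0.02 m and linear speed of each of flange, ring, tall, short below 0.01 m/s and angular speed of each of flange, ring, tall, short below 0.1 rad/s and (angle between ring_c's own z axis and vertical below 0.1 rad or angle between ring_c's own z axis and vertical above 3.04 rad) and (angle between tall_c's own z axis and vertical below 0.1 rad or angle between tall_c's own z axis and vertical above 3.04 rad) and (angle between short_c's own z axis and vertical below 0.1 rad or angle between short_c's own z axis and vertical above 3.04 rad)); the robot touches nothing.
It fails at once if housing shifted more than 10 mm (distance of housing_c from where it was at the start of the episode above 0.01 m).
It fails at once if vee block shifted more than 10 mm (distance of veeblock_c from where it was at the start of the episode above 0.01 m).
It fails at once if glue bottle disturbed (distance of glue from where it was at the start of the episode above 0.02 m).
It fails at once if micrometer disturbed (distance of micrometer from where it was at the start of the episode above 0.02 m).
It fails at once if screwdriver disturbed (distance of driver from where it was at the start of the episode above 0.02 m).
It also fails if it takes over 102 s, if anything falls off the work surface, if the arm or the gripper's body presses on something with over 40 N, if the wrist force passes 120 N, or if a joint passes its speed limit or range.

## Robot

A 7-joint arm with a two-finger parallel gripper is mounted at the origin on the work surface. World frame = base frame: x ahead of the robot, y to its left, z up, the work surface at z = 0. Lengths are in m, angles in rad, forces in N, time in s.
With the tool pointing down it reaches from about 0.425 to 0.925 m from the base axis. Payload 6.8 kg.
Tool frame: the origin (TCP) lies on the front face of the gripper's body, between the roots of the fingers; the fingertips stand 73 mm ahead of it and the grasp point (between the pads) lies 54 mm ahead of it; z points along the fingers, y is the line along which they close (so a half turn about z gives the same grasp; the last joint's range is limited). The gripper opens to 85 mm and grips with 20 to 120 N. Pads are 22 mm wide; open, the fingers measure 114 mm over their backs; the gripper's body (76 mm by 85 mm) begins 54 mm behind the grasp point. The pads swing forward as they close: fully open they stand 13 mm farther back than shut.
Start: joints at [1.046, 0.477, 0.022, 1.555, -0.011, 1.109, -0.083], TCP at [0.273, -0.617, 0.304] pointing down, gripper open.
Joint ranges: [-2.96, 2.96], [-0.34, 2.1], [-1.41, 1.46], [0.24, 2.44], [-1.37, 4.51], [0.17, 1.92], [-2.96, 2.96]. Speed limits (rad/s): [2.39, 2.39, 3.14, 3.14, 3.14, 3.14, 3.14].

## Interface

Orientations are given as a unit quaternion [w, x, y, z].
In Python, from station import bot, optics gives the robot as it stands.
- The arm moves only by the tool drive_tool, never from a script. Its argument "deltas" is a list of rows, each an object with "gripper": the closure in counts, from 0 (fully open) to 255 (shut); "offset": the shift along the tool's x, y, z in units of 1000 mm (1.0 is 1000 mm), a list of three; "angular": the turn, a rotation vector about the tool's x, y, z in units of 45 degrees (1.0 is 45 degrees), a list of three. In form: [{"gripper": gripper, "offset": [dx, dy, dz], "angular": [rx, ry, rz]}, ...]. A call has 1 to 5 rows; each row is the pose to reach, as a shift and turn from the pose commanded when the call began, along the tool's axes at that moment; what a row does not reach only later rows make up. A row lasts 1/10 s, in which the tool goes at most 50 mm and 8.59 degrees, less where a joint would pass 70% of its speed; a pose out of reach is approached as far as the arm can. A call with a number of a shift or a turn outside -1 to 1 is refused whole. A call with a gripper value outside its range is refused whole. The fingers move at their own pace and stop on an object; "grip_force" is the grip in N (left out, the last holds). Time passes only in rows, so rows that repeat a pose let the fingers close. It gives the time, the measured TCP pose, the force, the opening and the grip force at its end, in the units of the state.
- bot.get_obs(): the state, without advancing time (a new reading comes with each control period).
- optics.read_camera(name): name is "scene" or "top"; returns the picture (420x560x3 uint8, blue, green, red); there is no depth.
- optics.camera_model(name): a dict with "fx", "fy", "cx", "cy" (pixels), "dist" ([k1, k2, p1, p2, k3] as OpenCV has them; the pictures are not rectified), "cam_to_world" (4x4, takes a point from camera to world coordinates). Camera axes: x right, y up, looking along -z (the intrinsics and any distortion apply to the point x, -y, -z); pixel columns grow to the right and rows downward; lengths in m; the calibration is good to about 2 mm. A picture is of the moment at which its call begins. camera_model takes no time and is no camera call.
- bot.hand_in(): hands the job in; it is judged then, once.
The state is a dict: "t": time; "q": joint angles; "joint_vel": joint speeds; "joint_torque": joint torques, N m; "eef_pos": TCP position; "tool_rot": TCP orientation; "contact_force": force on the tool from outside, world axes, zero at the start; "torque": the same for the moment, N m; "gripper_width": opening from 0.0 (shut) to 1.0 (fully open); "grasp_force": force on a finger pad.
Only numpy, scipy, OpenCV 4.12 (cv2) and the standard library are available. Lean on these libraries where they do the work, as an engineer would, in place of code of your own. Each camera call takes 0.05 s, during which the arm holds its last target. There are 200 camera calls.

## Working session

There is one attempt and no reset: what is moved stays moved. The work goes in short steps, Python scripts to look and compute and a tool call to move; the robot and the scene stay as the last step left them, time stands still between calls to the robot, and variables do not carry over. Pictures are saved under pics/ and viewed, at most 14 in all, crops included, and the job is handed in when it is done.

Besides the shell and the picture viewer there is one more tool, called after "Emit:" by a JSON object that holds its "api" and its "payload", one argument or row to a line. drive_tool: Moves the arm, as the interface text tells. Its arguments: {"type":"object","properties":{"deltas":{"type":"array"},"grip_force":{"type":"number"}},"required":["deltas"]}

```bash
mkdir -p pics; ls; python3 - <<'E'
from station import bot, optics
import cv2
for n in ("top","scene"):
    im=optics.read_camera(n); cv2.imwrite(f"pics/{n}0.png",im)
    m=optics.camera_model(n); print(n,m)
o=bot.get_obs(); print(o)
E
```

```text
pics
top {'fx': 392.12301268443446, 'fy': 392.12301268443446, 'cx': 274.13178188779136, 'cy': 213.71213413929527, 'dist': array([-0.00709611,  0.        ,  0.        ,  0.        ,  0.        ]), 'cam_to_world': array([[ 0.02147693,  0.99634315, -0.08269867,  0.50409892],
       [-0.99960962,  0.02287846,  0.01603717, -0.0773206 ],
       [ 0.01787054,  0.08232195,  0.99644555,  1.02126501],
       [ 0.        ,  0.        ,  0.        ,  1.        ]])}
scene {'fx': 483.00046966511667, 'fy': 483.00046966511667, 'cx': 284.54296233308935, 'cy': 204.34887383758982, 'dist': array([0.00204711, 0.        , 0.        , 0.        , 0.        ]), 'cam_to_world': array([[ 0.8344992 , -0.40140595,  0.37747099,  1.0225504 ],
       [ 0.55077883,  0.58786719, -0.59249881, -0.8094962 ],
       [ 0.01592974,  0.70234281,  0.7116606 ,  0.94099804],
       [ 0.        ,  0.        ,  0.        ,  1.        ]])}
{'t': 0.1, 'q': array([ 1.04590087,  0.47772236,  0.02230651,  1.55633535, -0.01144673,
        1.10932989, -0.08308087]), 'joint_vel': array([ 1.02727767e-03, -9.64297873e-04, -7.53370619e-04, -2.52977729e-03,
       -1.00739220e-03,  7.02224832e-05, -1.07646867e-03]), 'joint_torque': array([ 4.26997896e-03, -5.97760034e+01,  1.61333151e+00, -2.81952614e+01,
        1.28334883e-02,  4.99597445e-03, -3.17262368e-05]), 'eef_pos': array([ 0.27309997, -0.61683139,  0.30302614]), 'tool_rot': array([-7.96366965e-04,  9.78353479e-01,  2.06939060e-01, -2.46313167e-04]), 'contact_force': array([-0.04889642,  0.7052894 ,  0.32465396]), 'torque': array([ 0.04209057, -0.01467016,  0.00572481]), 'grasp_force': 0.0, 'gripper_width': 1.0039066899572315}
```

View pics/top0.png

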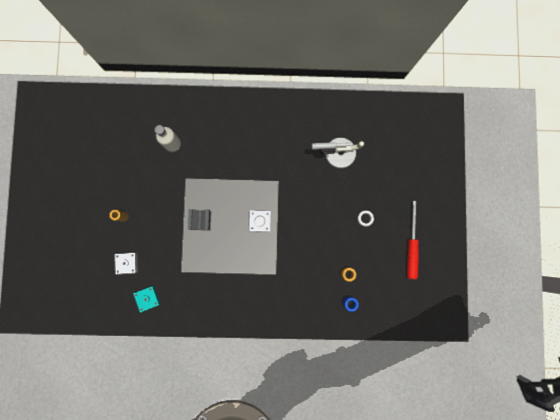

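View pics/scene0.png

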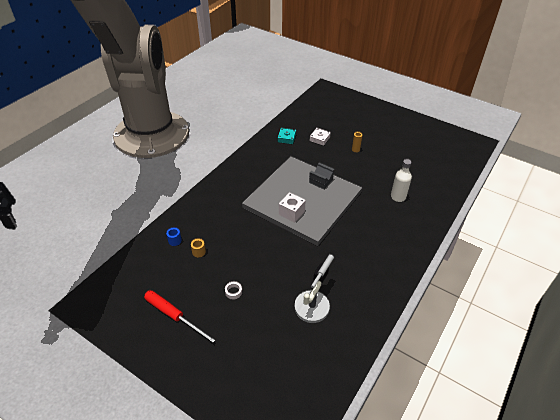

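Top view: vee block is at (200,219), housing (260,221), flange (125,263), ring (366,218), tall sleeve (115,215) and short sleeve (349,274). The decoys are the blue sleeve (351,304) and the turquoise flange (147,299). The scene view agrees.

```bash
cat > h.py <<'E'
import numpy as np, cv2
from scipy.optimize import least_squares
from station import bot, optics
def proj(m,P):
    T=np.linalg.inv(m["cam_to_world"]); p=(T[:3,:3]@np.atleast_2d(P).T).T+T[:3,3]
    p=p*[1,-1,-1]; K=np.array([[m["fx"],0,m["cx"]],[0,m["fy"],m["cy"]],[0,0,1]])
    return cv2.projectPoints(p,np.zeros(3),np.zeros(3),K,m["dist"])[0][:,0]
def unproj(m,uv,z):
    K=np.array([[m["fx"],0,m["cx"]],[0,m["fy"],m["cy"]],[0,0,1]])
    n=cv2.undistortPoints(np.array(uv,float).reshape(-1,1,2),K,m["dist"])[:,0]
    T=m["cam_to_world"]; d=np.c_[n[:,0],-n[:,1],-np.ones(len(n))]@T[:3,:3].T
    return (T[:3,3]+d*((z-T[2,3])/d[:,2])[:,None])[:,:2]
def outline(kind,s,yaw=0):
    if kind=="cyl": a=np.linspace(0,2*np.pi,48,endpoint=False); return s/2*np.c_[np.cos(a),np.sin(a)]
    c,q=np.cos(yaw),np.sin(yaw); return s/2*np.array([[1,1],[-1,1],[-1,-1],[1,-1]])@np.array([[c,q],[-q,c]])
def cen(pts):
    h=cv2.convexHull(np.float32(pts)); M=cv2.moments(h); return np.array([M["m10"]/M["m00"],M["m01"]/M["m00"]]),M["m00"]
def comp(mask,seed,r=12):
    n,l,st,_=cv2.connectedComponentsWithStats(mask.astype(np.uint8))
    v,u=np.nonzero(mask); i=np.argmin((u-seed[0])**2+(v-seed[1])**2); return l==l[v[i],u[i]]
def hullpts(c):
    v,u=np.nonzero(c); return np.concatenate([np.c_[u+a,v+b] for a in(-.5,.5) for b in(-.5,.5)]).astype(np.float32)
def locate(m,c,kind,s,z0,z1,yaw=0):
    t,A=cen(hullpts(c)); o=outline(kind,s,yaw)
    def pc(x): return cen(proj(m,np.r_[np.c_[o+x,np.full(len(o),z0)],np.c_[o+x,np.full(len(o),z1)]]))
    r=least_squares(lambda x:pc(x)[0]-t,unproj(m,t,(z0+z1)/2)[0],diff_step=1e-3)
    return r.x,A/pc(r.x)[1]
def tsq(m,c,z):
    w=unproj(m,hullpts(c),z).astype(np.float32)*1000
    (cx,cy),s,a=cv2.minAreaRect(w); return cx/1000,cy/1000,s,(a+45)%90-45
def move():
    o=bot.get_obs(); return o
E
python3 - <<'E'
from h import *
S={"top":dict(flange=(125,270),ring=(360,218),tall=(115,219),short=(349,280),housing=(250,221)),
 "scene":dict(flange=(320,131),ring=(226,290),tall=(357,145),short=(198,250),housing=(290,200))}
D=dict(flange=("sq",.05,0,.02),ring=("cyl",.04,0,.016),tall=("cyl",.026,0,.06),short=("cyl",.034,0,.034),housing=("sq",.05,.02,.062))
for n in S:
    im=cv2.imread(f"pics/{n}0.png"); m=optics.camera_model(n); g=im.max(2).astype(int); hsv=cv2.cvtColor(im,cv2.COLOR_BGR2HSV)
    print(n,"plate/bg",im[240,230] if n=="top" else im[210,330])
    if n=="top":
        c=comp((g>60),(230,240)); pl=tsq(m,c,.02); print("plate",pl)
        yaw=np.radians(pl[3])
        v=comp((g<80)&(np.indices(g.shape)[0]>185)&(np.indices(g.shape)[0]<268)&(np.indices(g.shape)[1]>186)&(np.indices(g.shape)[1]<270),(200,219))
        print("vee",locate(m,v,"sq",.05,.02,.06,yaw), tsq(m,v,.06))
    for k,sd in S[n].items():
        if k in("tall","short"): mk=(hsv[...,1]>110)&(hsv[...,0]>8)&(hsv[...,0]<30)&(g>50)
        else: mk=g>(150 if k=="housing" else 75)
        c=comp(mk,sd); y=0
        kd,s,a,b=D[k]
        if k=="flange":
            if n=="top": print("flange sq",tsq(m,c,.02)); fy=np.radians(tsq(m,c,.02)[3])
            y=fy
        if k=="housing": y=yaw
        print(k,*locate(m,c,kd,s,a,b,y))
o=bot.get_obs();print(o["t"])
E
```

```text
top plate/bg [150 156 159]
plate (0.5544525146484375, 0.01811280822753906, (246.10061645507812, 245.88014221191406), -0.3071136474609375)
vee (array([0.5734009 , 0.11150751]), 0.008262789757269729) (0.5724063110351563, 0.10828879547119141, (9.86837387084961, 2.443779468536377), 2.209102153778076)
flange sq (0.4539979553222656, 0.2792335510253906, (56.33699035644531, 59.93670654296875), 5.341733932495117)
flange [0.4536429  0.28245772] 1.1522819965524351
ring [ 0.58241368 -0.33141087] 1.1980376824188044
tall [0.57349598 0.299312  ] 1.1464308779988794
short [ 0.43822257 -0.28516222] 1.1407741395081958
housing [0.54953533 0.01475834] 19.128975680736122
scene plate/bg [128 130 132]
flange [0.45317393 0.28187215] 1.1014405856207055
ring [ 0.58163693 -0.33011173] 1.0022889047583414
tall [0.57233239 0.29860249] 1.1207398523146808
short [ 0.43804787 -0.28482965] 1.0720020073129006
housing [ 0.55523617 -0.04073972] 0.5944475840293999
0.1
```

```bash
python3 - <<'E'
from h import *
im=cv2.imread("pics/top0.png"); m=optics.camera_model("top")
g=im.max(2).astype(int)
cv2.imwrite("pics/crop.png",cv2.resize(np.hstack([im[170:285,175:290],im[190:305,90:165]]),None,fx=4,fy=4,interpolation=cv2.INTER_NEAREST))
print(g[205:236,212:216].mean(1).astype(int)); print(g[222,180:285]); print(g[205:240,260]); print(g[205:240,195])
# subpixel plate edges -> lines
gf=cv2.cvtColor(im,cv2.COLOR_BGR2GRAY).astype(float)
def cross(line,th=95):
    i=np.nonzero((line[:-1]-th)*(line[1:]-th)<0)[0][0]; return i+(th-line[i])/(line[i+1]-line[i])
E_={"top":[(u,170+cross(gf[170:192,u])) for u in range(192,274,4)],"bot":[(u,285-cross(gf[285:262:-1,u])) for u in range(190,272,4)],
"l":[(175+cross(gf[v,175:195]),v) for v in range(186,268,4)],"r":[(290-cross(gf[v,290:268:-1]),v) for v in range(186,268,4)]}
for k,p in E_.items():
    w=unproj(m,p,.02); vx,vy,x,y=cv2.fitLine(w.astype(np.float32),cv2.DIST_HUBER,0,.01,.01).ravel(); print(k,np.degrees(np.arctan2(vy,vx)),x,y)
c=comp(g>75,(125,270)); 
h=hullpts(c)
for i in range(-10,12,1):
    a=np.radians(i); best=locate(m,c,"sq",.05,0,.02,a)
    o=outline("sq",.05,a)+best[0]; M=np.zeros(g.shape,np.uint8); P=np.r_[proj(m,np.c_[o,np.zeros(4)]),proj(m,np.c_[o,np.full(4,.02)])]
    big=np.zeros((4200,5600),np.uint8); cv2.fillConvexPoly(big,np.int32((cv2.convexHull(np.float32(P))+.5)*10),255)
    sm=cv2.resize(big,(560,420),interpolation=cv2.INTER_AREA)/255.; R=np.clip((gf-40)/(200-40),0,1)[235:290,100:133]
    A=np.clip((gf-30)/190,0,1)[245:282,105:145]
    print(i,round(float(((sm[245:282,105:145]-A)**2).sum()),2),end="; ")
E
```

```text
[151 152 152 152 153 153 153 153 154 153 154 154 154 153 154 154 154 154
 154 154 154 155 154 155 155 155 155 154 155 155 154]
[ 49  47  53 102 150 153 151 140 116 108  98  78  84  84  86  86  84  87
  94 103  94  80  81  80  87  99 108 102  77  49 101 150 155 154 155 153
 155 155 155 156 155 155 157 155 155 155 156 154 154 156 155 156 155 156
 155 156 155 158 158 157 157 158 158 157 157 158 158 156 141 184 238 237
 236 230 219 226 235 236 236 236 236 236 237 222 191 215 236 237 237 229
 193 165 161 163 164 164 149 106  54  48  49  48  49  48  50]
[159 159 159 158 155 149 228 237 237 235 199 204 233 237 236 236 236 236
 236 236 225 206 230 237 238 238 163 151 162 162 163 164 164 163 163]
[150 152 151 152 129  96  85  85  84  86  84  84  86  87  85  87  86  86
  86  85  84  86  85  83  78 139 155 155 153 154 154 154 154 153 154]Traceback (most recent call last):
  File "<stdin>", line 10, in <module>
  File "<stdin>", line 9, in cross
IndexError: index 0 is out of bounds for axis 0 with size 0
```

View pics/crop.png

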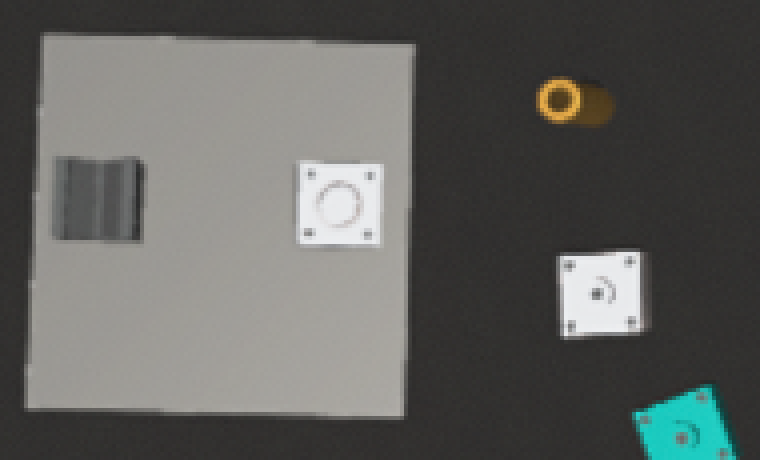

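```bash
python3 - <<'E'
from h import *
im=cv2.imread("pics/top0.png"); m=optics.camera_model("top")
gf=cv2.cvtColor(im,cv2.COLOR_BGR2GRAY).astype(float)
def cross(line,th=95.3):
    i=np.nonzero((line[:-1]-th)*(line[1:]-th)<=0)[0][0]; return i+(th-line[i])/(line[i+1]-line[i])
E_={"top":[(u,170+cross(gf[170:192,u])) for u in range(192,274,4)],"bot":[(u,285-cross(gf[285:262:-1,u])) for u in range(190,272,4)],
"l":[(175+cross(gf[v,175:195]),v) for v in range(186,268,4)],"r":[(290-cross(gf[v,290:268:-1]),v) for v in range(186,268,4)]}
for k,p in E_.items():
    w=unproj(m,p,.02); vx,vy,x,y=cv2.fitLine(w.astype(np.float32),cv2.DIST_HUBER,0,.01,.01).ravel(); print(k,np.degrees(np.arctan2(vy,vx)),x,y)
W=np.zeros(gf.shape,bool); W[200:240,186:222]=1
v=(gf<125)&W; yaw=np.radians(-1)
print("vee",locate(m,comp(v,(200,219)),"sq",.05,.02,.06,yaw),tsq(m,comp(v,(200,219)),.06))
W[200:240,240:275]=1; c=comp((gf>192)&W,(260,212)); print("hous",locate(m,c,"sq",.05,.0615,.062,yaw),tsq(m,c,.062))
c=comp(gf>75,(125,270))
for i in range(-6,16,2):
    a=np.radians(i); best=locate(m,c,"sq",.05,0,.02,a)
    o=outline("sq",.05,a)+best[0]; P=np.r_[proj(m,np.c_[o,np.full(4,.02)])]
    big=np.zeros((4200,5600),np.uint8); cv2.fillConvexPoly(big,np.int32((cv2.convexHull(np.float32(P))+.5)*10),255)
    sm=cv2.resize(big,(560,420),interpolation=cv2.INTER_AREA)/255.
    A=np.clip((gf-45)/190,0,1)[245:282,105:145]
    print(i,round(float(((sm[245:282,105:145]-A)**2).sum()),2),end="; ")
E
```

```text
top 89.76305 0.6738217 0.013863168
bot 89.58617 0.43463075 0.053137742
l -0.41236627 0.5528976 0.13830078
r -0.15815207 0.57981884 -0.10149562
vee (array([0.56664303, 0.09266053]), 1.0645035942037033) (0.5655277099609375, 0.08984178161621094, (54.027618408203125, 58.64613723754883), 1.2776976823806763)
hous (array([ 0.56721035, -0.05796587]), 1.0266136541751785) (0.567508056640625, -0.05842196655273438, (51.54615020751953, 51.54628372192383), 1.2727272510528564)
-6 47.51; -4 41.64; -2 36.79; 0 28.96; 2 23.86; 4 21.06; 6 24.43; 8 26.9; 10 30.18; 12 36.28; 14 42.19;
```

Estimates are good enough to act on: the flange target is (0.567, 0.017), the short one (0.505, -0.058) and the tall one (0.625, 0.0925). I'll do the short sleeve first.

```bash
cat >> h.py <<'E'
from scipy.spatial.transform import Rotation as Ro
def go(x,y,z,yaw):
    o=bot.get_obs(); q=o["tool_rot"]; R=Ro.from_quat([q[1],q[2],q[3],q[0]])
    h=np.radians(yaw)/2; T=Ro.from_quat([np.cos(h),np.sin(h),0,0])
    d=R.inv().apply(np.array([x,y,z])-o["eef_pos"]); a=(R.inv()*T).as_rotvec()/np.radians(45)
    print("t",round(o["t"],1),"pos",o["eef_pos"].round(4),"off",d.round(4),"ang",a.round(4),"w",round(float(o["gripper_width"]),3),"q7",o["q"][6].round(2))
E
python3 -c "
from h import *
go(.438,-.285,.2,0)"
```

```text
t 0.1 pos [ 0.2731 -0.6168  0.303 ] off [ 0.2852 -0.2365  0.1034] ang [-0.002   0.0006  0.5308] w 1.004 q7 -0.08
```

Emit:
{"api": "drive_tool", "payload": {
  "deltas": [
    {"gripper":0,"offset":[0.285,-0.2365,0.103],"angular":[0,0,0.53]},
    {"gripper":0,"offset":[0.285,-0.2365,0.103],"angular":[0,0,0.53]},
    {"gripper":0,"offset":[0.285,-0.2365,0.103],"angular":[0,0,0.53]},
    {"gripper":0,"offset":[0.285,-0.2365,0.103],"angular":[0,0,0.53]},
    {"gripper":0,"offset":[0.285,-0.2365,0.103],"angular":[0,0,0.53]}
  ],
  "grip_force": 40
}}

```text
t: 0.6
eef_pos: [0.3809, -0.3995, 0.2362]
tool_rot: [-0.0, 1.0, 0.0, -0.0]
contact_force: [1.3, 0.3, -0.7]
gripper_width: 1.0
grasp_force: 0.0
```

```bash
python3 -c "
from h import *
go(.438,-.285,.12,0)"
```

```text
t 0.6 pos [ 0.3809 -0.3995  0.2362] off [ 0.0572 -0.1145  0.1162] ang [-0.0002  0.0003  0.0004] w 1.0 q7 -0.86
```

Emit:
{"api": "drive_tool", "payload": {
  "deltas": [
    {"gripper":0,"offset":[0.057,-0.1145,0.116],"angular":[0,0,0]},
    {"gripper":0,"offset":[0.057,-0.1145,0.116],"angular":[0,0,0]},
    {"gripper":0,"offset":[0.057,-0.1145,0.116],"angular":[0,0,0]},
    {"gripper":0,"offset":[0.057,-0.1145,0.116],"angular":[0,0,0]},
    {"gripper":0,"offset":[0.057,-0.1145,0.116],"angular":[0,0,0]}
  ]
}}

```text
t: 1.1
eef_pos: [0.4375, -0.2831, 0.1185]
tool_rot: [-0.002, 1.0, 0.003, -0.002]
contact_force: [0.1, 0.1, 1.2]
gripper_width: 0.995
grasp_force: 0.0
```

```bash
python3 -c "
from h import *
go(.438,-.285,.078,0)"
```

```text
t 1.1 pos [ 0.4375 -0.2831  0.1185] off [0.0006 0.0021 0.0405] ang [-0.0048  0.0051  0.0078] w 0.995 q7 -1.11
```

Emit:
{"api": "drive_tool", "payload": {
  "deltas": [
    {"gripper":0,"offset":[0.0005,0.001,0.04],"angular":[0,0,0]},
    {"gripper":0,"offset":[0.0005,0.001,0.04],"angular":[0,0,0]},
    {"gripper":255,"offset":[0.0005,0.001,0.04],"angular":[0,0,0]},
    {"gripper":255,"offset":[0.0005,0.001,0.04],"angular":[0,0,0]},
    {"gripper":255,"offset":[0.0005,0.001,0.04],"angular":[0,0,0]}
  ],
  "grip_force": 40
}}

```text
t: 1.6
eef_pos: [0.4385, -0.2889, 0.0826]
tool_rot: [0.001, 1.0, -0.0, 0.001]
contact_force: [-0.8, 4.2, 3.9]
gripper_width: 0.513
grasp_force: 2.7
```

Emit:
{"api": "drive_tool", "payload": {
  "deltas": [
    {"gripper":255,"offset":[0,0,0],"angular":[0,0,0]},
    {"gripper":255,"offset":[0,0,0],"angular":[0,0,0]},
    {"gripper":255,"offset":[0,0,0],"angular":[0,0,0]},
    {"gripper":255,"offset":[0,0,0],"angular":[0,0,0]},
    {"gripper":255,"offset":[0,0,0],"angular":[0,0,0]}
  ]
}}

```text
t: 2.1
eef_pos: [0.4385, -0.2885, 0.0826]
tool_rot: [0.0, 1.0, -0.0, 0.001]
contact_force: [-1.1, 1.7, 10.0]
gripper_width: 0.385
grasp_force: 38.9
```

```bash
python3 -c "
from h import *
go(.505,-.058,.15,0)"
```

```text
t 2.1 pos [ 0.4385 -0.2885  0.0826] off [ 0.0666 -0.2304 -0.0675] ang [ 0.0011 -0.0023 -0.0001] w 0.385 q7 -1.12
```

Emit:
{"api": "drive_tool", "payload": {
  "deltas": [
    {"gripper":255,"offset":[0,0,-0.04],"angular":[0,0,0]},
    {"gripper":255,"offset":[0,0,-0.08],"angular":[0,0,0]},
    {"gripper":255,"offset":[0.0665,-0.2305,-0.08],"angular":[0,0,0]},
    {"gripper":255,"offset":[0.0665,-0.2305,-0.08],"angular":[0,0,0]},
    {"gripper":255,"offset":[0.0665,-0.2305,-0.08],"angular":[0,0,0]}
  ]
}}

```text
t: 2.6
eef_pos: [0.4799, -0.1428, 0.1622]
tool_rot: [0.0, 1.0, -0.001, 0.001]
contact_force: [0.8, 0.1, -2.3]
gripper_width: 0.388
grasp_force: 40.4
```

```bash
python3 -c "
from h import *
print(bot.get_obs()['grasp_force'])
go(.505,-.058,.15,0)"
```

```text
40.359505377709866
t 2.6 pos [ 0.4799 -0.1428  0.1622] off [ 0.025  -0.0848  0.0123] ang [ 0.0007 -0.003  -0.0016] w 0.388 q7 -1.43
```

Emit:
{"api": "drive_tool", "payload": {
  "deltas": [
    {"gripper":255,"offset":[0.025,-0.085,0.03],"angular":[0,0,0]},
    {"gripper":255,"offset":[0.025,-0.085,0.03],"angular":[0,0,0]},
    {"gripper":255,"offset":[0.025,-0.085,0.03],"angular":[0,0,0]},
    {"gripper":255,"offset":[0.025,-0.085,0.03],"angular":[0,0,0]},
    {"gripper":255,"offset":[0.025,-0.085,0.03],"angular":[0,0,0]}
  ]
}}

```text
t: 3.1
eef_pos: [0.5042, -0.0602, 0.1314]
tool_rot: [0.0, 1.0, -0.001, 0.0]
contact_force: [0.7, -0.4, -0.4]
gripper_width: 0.39
grasp_force: 40.4
```

```bash
python3 -c "
from h import *
go(.505,-.058,.1035,0)
for n in('top','scene'):
  cv2.imwrite(f'pics/{n}1.png',optics.read_camera(n))
a=cv2.imread('pics/scene1.png')[100:260,200:400];cv2.imwrite('pics/c1.png',cv2.resize(a,None,fx=4,fy=3.75))
"
```

```text
t 3.1 pos [ 0.5042 -0.0602  0.1314] off [ 0.0007 -0.0022  0.0279] ang [ 0.001  -0.0006 -0.0014] w 0.39 q7 -1.61
```

View pics/c1.png

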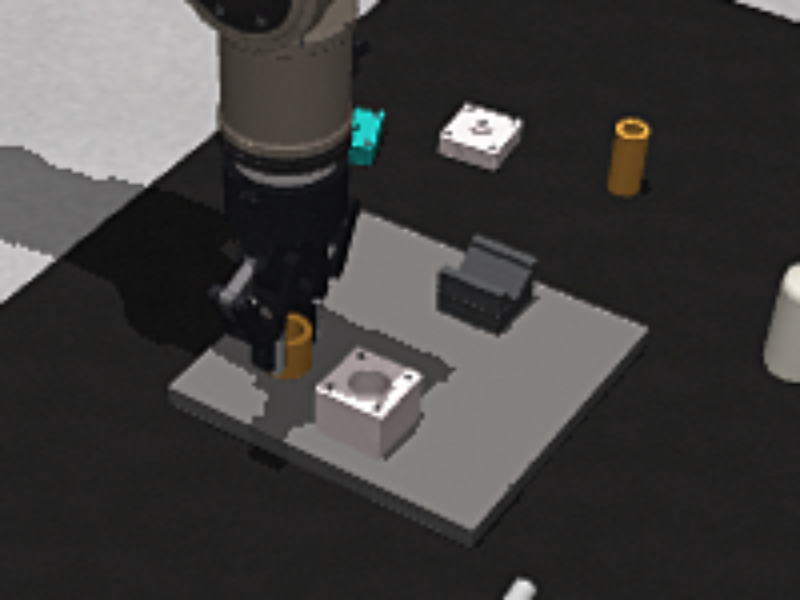

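The sleeve is held upright in front of the housing (crop 292,345). Lowering and releasing.

Emit:
{"api": "drive_tool", "payload": {
  "deltas": [
    {"gripper":255,"offset":[0.0005,-0.001,0.015],"angular":[0,0,0]},
    {"gripper":255,"offset":[0.0005,-0.001,0.022],"angular":[0,0,0]},
    {"gripper":255,"offset":[0.0005,-0.001,0.027],"angular":[0,0,0]},
    {"gripper":255,"offset":[0.0005,-0.001,0.027],"angular":[0,0,0]},
    {"gripper":255,"offset":[0.0005,-0.001,0.027],"angular":[0,0,0]}
  ]
}}

```text
t: 3.7
eef_pos: [0.5049, -0.0582, 0.1041]
tool_rot: [0.0, 1.0, -0.0, 0.0]
contact_force: [-0.4, 0.3, -1.1]
gripper_width: 0.389
grasp_force: 40.4
```

```bash
python3 -c "
from h import *
print(bot.get_obs()['contact_force'])
go(.505,-.058,.1026,0)"
```

```text
[-0.43835299  0.31551939 -1.13376589]
t 3.7 pos [ 0.5049 -0.0582  0.1041] off [ 0.0001 -0.0002  0.0015] ang [ 0.0001 -0.     -0.    ] w 0.389 q7 -1.62
```

Emit:
{"api": "drive_tool", "payload": {
  "deltas": [
    {"gripper":255,"offset":[0,0,0.0015],"angular":[0,0,0]},
    {"gripper":255,"offset":[0,0,0.002],"angular":[0,0,0]},
    {"gripper":60,"offset":[0,0,0.002],"angular":[0,0,0]},
    {"gripper":60,"offset":[0,0,0.002],"angular":[0,0,0]},
    {"gripper":60,"offset":[0,0,0.002],"angular":[0,0,0]}
  ]
}}

```text
t: 4.2
eef_pos: [0.505, -0.0578, 0.102]
tool_rot: [0.0, 1.0, 0.0, 0.0]
contact_force: [0.4, -0.3, 0.3]
gripper_width: 0.758
grasp_force: 0.0
```

Emit:
{"api": "drive_tool", "payload": {
  "deltas": [
    {"gripper":60,"offset":[0,0,0],"angular":[0,0,0]},
    {"gripper":0,"offset":[0,0,-0.03],"angular":[0,0,0]},
    {"gripper":0,"offset":[0,0,-0.07],"angular":[0,0,0]},
    {"gripper":0,"offset":[0,0,-0.1],"angular":[0,0,0]},
    {"gripper":0,"offset":[0,0,-0.1],"angular":[0,0,0]}
  ]
}}

```text
t: 4.7
eef_pos: [0.5072, -0.058, 0.2059]
tool_rot: [0.0, 1.0, 0.0, 0.004]
contact_force: [0.3, -0.1, -0.2]
gripper_width: 1.002
grasp_force: 0.0
```

```bash
python3 -c "
from h import *
go(.4535,.282,.2,95)
cv2.imwrite('pics/s2.png',optics.read_camera('scene'))
a=cv2.imread('pics/s2.png')[100:260,200:400];cv2.imwrite('pics/c2.png',cv2.resize(a,None,fx=4,fy=3.75))"
```

```text
t 4.7 pos [ 0.5072 -0.058   0.2059] off [-0.0537 -0.34    0.0054] ang [ 0.0083 -0.0073 -2.1108] w 1.002 q7 -1.6
```

View pics/c2.png

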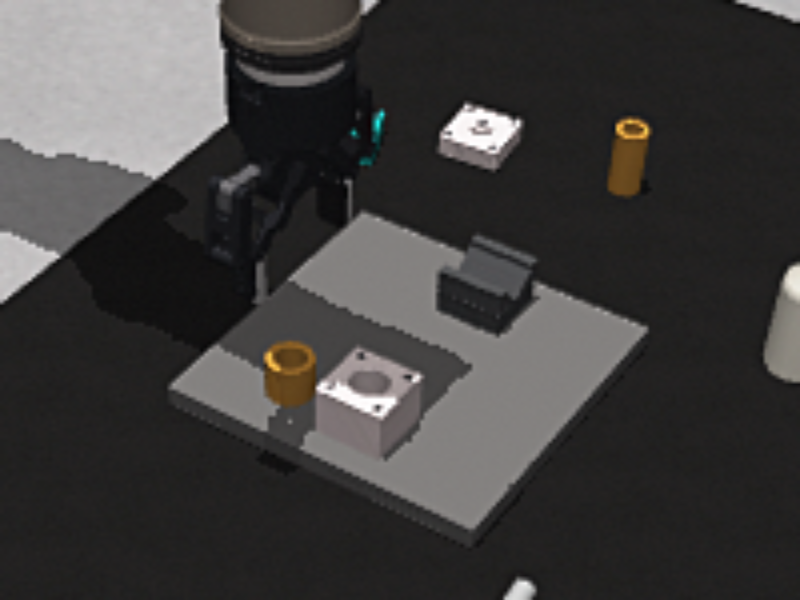

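The short sleeve stands upright in front of the housing (crop 290,372). On to the flange.

Emit:
{"api": "drive_tool", "payload": {
  "deltas": [
    {"gripper":0,"offset":[-0.03,-0.22,0],"angular":[0,0,-0.95]},
    {"gripper":0,"offset":[-0.03,-0.22,0],"angular":[0,0,-0.95]},
    {"gripper":0,"offset":[-0.03,-0.22,0],"angular":[0,0,-0.95]},
    {"gripper":0,"offset":[-0.03,-0.22,0],"angular":[0,0,-0.95]},
    {"gripper":0,"offset":[-0.03,-0.22,0],"angular":[0,0,-0.95]}
  ]
}}

```text
t: 5.25
eef_pos: [0.4728, 0.1671, 0.2009]
tool_rot: [-0.001, 0.929, 0.37, -0.001]
contact_force: [0.6, 0.5, -0.6]
gripper_width: 1.004
grasp_force: 0.0
```

```bash
python3 -c "
from h import *
go(.4535,.282,.16,94.5)"
```

```text
t 5.2 pos [0.4728 0.1671 0.2009] off [ 0.065  -0.0966  0.0411] ang [-0.0031 -0.0014 -1.1337] w 1.004 q7 -1.4
```

Emit:
{"api": "drive_tool", "payload": {
  "deltas": [
    {"gripper":0,"offset":[0.065,-0.0965,0.041],"angular":[0,0,-1.0]},
    {"gripper":0,"offset":[0.065,-0.0965,0.041],"angular":[0,0,-1.0]},
    {"gripper":0,"offset":[0.065,-0.0965,0.041],"angular":[0,0,-1.0]},
    {"gripper":0,"offset":[0.065,-0.0965,0.041],"angular":[0,0,-1.0]},
    {"gripper":0,"offset":[0.065,-0.0965,0.041],"angular":[0,0,-1.0]}
  ]
}}

```text
t: 5.75
eef_pos: [0.4554, 0.2779, 0.159]
tool_rot: [-0.001, 0.73, 0.684, -0.002]
contact_force: [0.2, 0.3, -0.1]
gripper_width: 0.999
grasp_force: 0.0
```

```bash
python3 -c "
from h import *
go(.4535,.282,.1,94.5)"
```

```text
t 5.8 pos [0.4554 0.2779 0.159 ] off [ 0.004 -0.002  0.059] ang [-0.0043  0.001  -0.183 ] w 0.999 q7 -1.01
```

Emit:
{"api": "drive_tool", "payload": {
  "deltas": [
    {"gripper":0,"offset":[0.003,-0.002,0.059],"angular":[0,0,-0.18]},
    {"gripper":0,"offset":[0.003,-0.002,0.059],"angular":[0,0,-0.18]},
    {"gripper":0,"offset":[0.003,-0.002,0.059],"angular":[0,0,-0.18]},
    {"gripper":0,"offset":[0.003,-0.002,0.059],"angular":[0,0,-0.18]}
  ]
}}

```text
t: 6.15
eef_pos: [0.4552, 0.2804, 0.1024]
tool_rot: [-0.0, 0.684, 0.73, -0.0]
contact_force: [-0.7, -0.2, 0.2]
gripper_width: 1.001
grasp_force: 0.0
```

```bash
python3 -c "
from h import *
go(.4535,.282,.072,94.5)"
```

```text
t 6.2 pos [0.4552 0.2804 0.1024] off [ 0.0018 -0.0016  0.0304] ang [-0.0004  0.0001 -0.0177] w 1.001 q7 -0.96
```

Emit:
{"api": "drive_tool", "payload": {
  "deltas": [
    {"gripper":0,"offset":[0.001,-0.0015,0.03],"angular":[0,0,-0.015]},
    {"gripper":0,"offset":[0.001,-0.0015,0.03],"angular":[0,0,-0.015]},
    {"gripper":255,"offset":[0.001,-0.0015,0.03],"angular":[0,0,-0.015]},
    {"gripper":255,"offset":[0.001,-0.0015,0.03],"angular":[0,0,-0.015]},
    {"gripper":255,"offset":[0.001,-0.0015,0.03],"angular":[0,0,-0.015]}
  ],
  "grip_force": 40
}}

```text
t: 6.65
eef_pos: [0.4544, 0.2816, 0.0736]
tool_rot: [0.0, 0.679, 0.734, 0.001]
contact_force: [-1.0, -0.9, 2.6]
gripper_width: 0.575
grasp_force: 41.2
```

Emit:
{"api": "drive_tool", "payload": {
  "deltas": [
    {"gripper":255,"offset":[0,0,0],"angular":[0,0,0]},
    {"gripper":255,"offset":[0,0,0],"angular":[0,0,0]},
    {"gripper":255,"offset":[0,0,0],"angular":[0,0,0]}
  ]
}}

```text
t: 6.95
eef_pos: [0.4544, 0.2816, 0.0736]
tool_rot: [0.0, 0.679, 0.734, 0.001]
contact_force: [-1.0, -1.9, 5.5]
gripper_width: 0.574
grasp_force: 41.5
```

```bash
python3 -c "
from h import *
go(.567,.0173,.12,90)"
```

```text
t 7.0 pos [0.4544 0.2816 0.0736] off [-0.2723  0.0916 -0.0464] ang [ 0.0029 -0.0013  0.0998] w 0.574 q7 -0.99
```

Emit:
{"api": "drive_tool", "payload": {
  "deltas": [
    {"gripper":255,"offset":[0,0,-0.04],"angular":[0,0,0]},
    {"gripper":255,"offset":[0,0,-0.09],"angular":[0,0,0.05]},
    {"gripper":255,"offset":[-0.272,0.0915,-0.1],"angular":[0,0,0.1]},
    {"gripper":255,"offset":[-0.272,0.0915,-0.1],"angular":[0,0,0.1]},
    {"gripper":255,"offset":[-0.272,0.0915,-0.1],"angular":[0,0,0.1]}
  ]
}}

```text
t: 7.45
eef_pos: [0.5132, 0.1419, 0.1687]
tool_rot: [0.001, 0.707, 0.708, 0.001]
contact_force: [1.7, -0.1, -1.3]
gripper_width: 0.574
grasp_force: 43.0
```

```bash
python3 -c "
from h import *
go(.567,.0173,.17,90)"
```

```text
t 7.5 pos [0.5132 0.1419 0.1687] off [-0.1246  0.0537 -0.0012] ang [ 0.0029 -0.0004  0.0014] w 0.574 q7 -0.66
```

Emit:
{"api": "drive_tool", "payload": {
  "deltas": [
    {"gripper":255,"offset":[-0.124,0.0535,0],"angular":[0,0,0]},
    {"gripper":255,"offset":[-0.124,0.0535,0],"angular":[0,0,0]},
    {"gripper":255,"offset":[-0.124,0.0535,0],"angular":[0,0,0]},
    {"gripper":255,"offset":[-0.124,0.0535,0],"angular":[0,0,0]},
    {"gripper":255,"offset":[-0.124,0.0535,0.03],"angular":[0,0,0]}
  ]
}}

```text
t: 7.95
eef_pos: [0.5692, 0.0183, 0.1408]
tool_rot: [0.003, 0.708, 0.706, 0.003]
contact_force: [0.4, 0.9, -1.2]
gripper_width: 0.573
grasp_force: 43.0
```

```bash
python3 -c "
from h import *
go(.567,.0173,.096,90)"
```

```text
t 8.0 pos [0.5692 0.0183 0.1408] off [-0.001  -0.0025  0.0448] ang [ 0.0108 -0.0007 -0.0044] w 0.573 q7 -0.43
```

Emit:
{"api": "drive_tool", "payload": {
  "deltas": [
    {"gripper":255,"offset":[-0.0005,-0.0015,0.02],"angular":[0,0,0]},
    {"gripper":255,"offset":[-0.0005,-0.0015,0.035],"angular":[0,0,0]},
    {"gripper":255,"offset":[-0.0005,-0.0015,0.042],"angular":[0,0,0]},
    {"gripper":255,"offset":[-0.0005,-0.0015,0.042],"angular":[0,0,0]},
    {"gripper":255,"offset":[-0.0005,-0.0015,0.042],"angular":[0,0,0]}
  ]
}}

```text
t: 8.45
eef_pos: [0.5651, 0.0192, 0.0959]
tool_rot: [0.0, 0.707, 0.707, 0.0]
contact_force: [-0.1, 0.3, -1.7]
gripper_width: 0.575
grasp_force: 43.0
```

```bash
python3 -c "
from h import *
go(.567,.0173,.0936,90)"
```

```text
t 8.4 pos [0.5651 0.0192 0.0959] off [-0.0019  0.0019  0.0023] ang [ 0.0015 -0.0003  0.001 ] w 0.575 q7 -0.46
```

Emit:
{"api": "drive_tool", "payload": {
  "deltas": [
    {"gripper":255,"offset":[-0.002,0.002,0],"angular":[0,0,0]},
    {"gripper":255,"offset":[-0.002,0.002,0.002],"angular":[0,0,0]},
    {"gripper":255,"offset":[-0.002,0.002,0.003],"angular":[0,0,0]},
    {"gripper":40,"offset":[-0.002,0.002,0.003],"angular":[0,0,0]},
    {"gripper":40,"offset":[-0.002,0.002,0.003],"angular":[0,0,0]}
  ]
}}

```text
t: 8.95
eef_pos: [0.5668, 0.0168, 0.0924]
tool_rot: [0.0, 0.707, 0.707, 0.0]
contact_force: [0.5, -0.2, 0.4]
gripper_width: 0.842
grasp_force: 0.0
```

Emit:
{"api": "drive_tool", "payload": {
  "deltas": [
    {"gripper":40,"offset":[0,0,0],"angular":[0,0,0]},
    {"gripper":40,"offset":[0,0,0],"angular":[0,0,0]},
    {"gripper":0,"offset":[0,0,-0.03],"angular":[0,0,0]},
    {"gripper":0,"offset":[0,0,-0.07],"angular":[0,0,0]},
    {"gripper":0,"offset":[0,0,-0.1],"angular":[0,0,0]}
  ]
}}

```text
t: 9.45
eef_pos: [0.5668, 0.017, 0.1939]
tool_rot: [0.0, 0.707, 0.707, 0.0]
contact_force: [0.8, -0.3, -0.1]
gripper_width: 0.999
grasp_force: 0.0
```

```bash
python3 -c "
from h import *
go(.582,-.331,.2,90)"
```

```text
t 9.4 pos [0.5668 0.017  0.1939] off [-0.348   0.015  -0.0062] ang [ 0.0009 -0.0004  0.0009] w 0.999 q7 -0.38
```

Emit:
{"api": "drive_tool", "payload": {
  "deltas": [
    {"gripper":0,"offset":[-0.348,0.015,0],"angular":[0,0,0]},
    {"gripper":0,"offset":[-0.348,0.015,0],"angular":[0,0,0]},
    {"gripper":0,"offset":[-0.348,0.015,0],"angular":[0,0,0]},
    {"gripper":0,"offset":[-0.348,0.015,0],"angular":[0,0,0]},
    {"gripper":0,"offset":[-0.348,0.015,0],"angular":[0,0,0]}
  ]
}}

```text
t: 9.95
eef_pos: [0.5772, -0.235, 0.1922]
tool_rot: [0.0, 0.707, 0.707, 0.0]
contact_force: [0.8, -0.1, 0.3]
gripper_width: 0.998
grasp_force: 0.0
```

```bash
python3 - <<'E'
from h import *
go(.582,-.331,.11,90)
im=optics.read_camera('top'); m=optics.camera_model('top'); cv2.imwrite('pics/t3.png',im)
cv2.imwrite('pics/s3.png',optics.read_camera('scene'))
gf=cv2.cvtColor(im,cv2.COLOR_BGR2GRAY).astype(float)
W=np.zeros(gf.shape,bool); W[200:240,215:245]=1
c=comp((gf>195)&W,(230,212)); print("flange",locate(m,c,"sq",.05,.0395,.04,0),tsq(m,c,.04))
a=np.hstack([im[170:285,175:290],cv2.imread('pics/s3.png')[130:245,240:355]]);cv2.imwrite('pics/c3.png',cv2.resize(a,None,fx=3.4,fy=3.4))
E
```

```text
t 9.9 pos [ 0.5772 -0.235   0.1922] off [-0.096   0.0048  0.0822] ang [0.0002 0.     0.0008] w 0.998 q7 0.07
flange (array([0.56783796, 0.01655532]), 1.0095955487254966) (0.5685205078125, 0.01689277458190918, (50.178810119628906, 52.50837326049805), 1.2777031660079956)
```

View pics/c3.png

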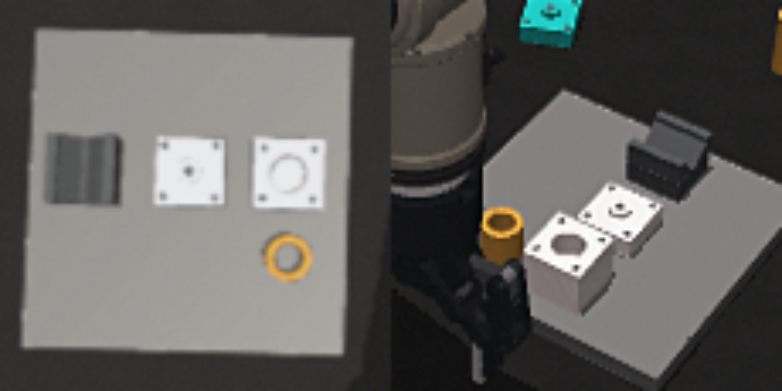

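The flange sits square between the blocks (crop 190,171), and the short sleeve is centred at (288,257). Next the ring.

Emit:
{"api": "drive_tool", "payload": {
  "deltas": [
    {"gripper":0,"offset":[-0.096,0.0048,0.04],"angular":[0,0,0]},
    {"gripper":0,"offset":[-0.096,0.0048,0.06],"angular":[0,0,0]},
    {"gripper":0,"offset":[-0.096,0.0048,0.08],"angular":[0,0,0]},
    {"gripper":0,"offset":[-0.096,0.0048,0.08],"angular":[0,0,0]},
    {"gripper":0,"offset":[-0.096,0.0048,0.08],"angular":[0,0,0]}
  ]
}}

```text
t: 10.55
eef_pos: [0.5823, -0.3277, 0.1119]
tool_rot: [-0.001, 0.707, 0.707, 0.0]
contact_force: [-0.0, 0.7, 0.8]
gripper_width: 1.003
grasp_force: 0.0
```

```bash
python3 -c "
from h import *
go(.582,-.3308,.073,90)"
```

```text
t 10.6 pos [ 0.5823 -0.3277  0.1119] off [-0.0032 -0.0003  0.0389] ang [-0.0011 -0.0021  0.0012] w 1.003 q7 0.17
```

Emit:
{"api": "drive_tool", "payload": {
  "deltas": [
    {"gripper":0,"offset":[-0.002,-0.0003,0.039],"angular":[0,0,0]},
    {"gripper":0,"offset":[-0.002,-0.0003,0.039],"angular":[0,0,0]},
    {"gripper":0,"offset":[-0.002,-0.0003,0.039],"angular":[0,0,0]}
  ],
  "grip_force": 30
}}

```text
t: 10.85
eef_pos: [0.5827, -0.3294, 0.0745]
tool_rot: [-0.0, 0.706, 0.708, 0.0]
contact_force: [-0.3, -0.8, 0.2]
gripper_width: 0.998
grasp_force: 0.0
```

```bash
python3 -c "
from h import *
go(.582,-.3308,.073,90)"
```

```text
t 10.8 pos [ 0.5827 -0.3294  0.0745] off [-0.0014 -0.0007  0.0015] ang [ 0.0007 -0.0008  0.0031] w 0.998 q7 0.16
```

Emit:
{"api": "drive_tool", "payload": {
  "deltas": [
    {"gripper":255,"offset":[-0.0014,-0.0005,0.0005],"angular":[0,0,0]},
    {"gripper":255,"offset":[-0.0014,-0.0005,0.0005],"angular":[0,0,0]},
    {"gripper":255,"offset":[-0.0014,-0.0005,0.0005],"angular":[0,0,0]},
    {"gripper":255,"offset":[-0.0014,-0.0005,0.0005],"angular":[0,0,0]},
    {"gripper":255,"offset":[-0.0014,-0.0005,0.0005],"angular":[0,0,0]}
  ],
  "grip_force": 30
}}

```text
t: 11.35
eef_pos: [0.582, -0.3326, 0.0742]
tool_rot: [0.001, 0.707, 0.707, 0.0]
contact_force: [-1.8, 1.0, 7.3]
gripper_width: 0.457
grasp_force: 29.5
```

Emit:
{"api": "drive_tool", "payload": {
  "deltas": [
    {"gripper":255,"offset":[0,0,0],"angular":[0,0,0]},
    {"gripper":255,"offset":[0,0,0],"angular":[0,0,0]},
    {"gripper":255,"offset":[0,0,0],"angular":[0,0,0]}
  ]
}}

```text
t: 11.65
eef_pos: [0.5821, -0.3326, 0.0742]
tool_rot: [0.001, 0.707, 0.707, 0.0]
contact_force: [-2.4, 0.2, 6.6]
gripper_width: 0.458
grasp_force: 29.5
```

```bash
python3 -c "
from h import *
go(.567,.017,.18,90)"
```

```text
t 11.7 pos [ 0.5821 -0.3326  0.0742] off [ 0.3495 -0.0148 -0.1061] ang [0.0017 0.001  0.0003] w 0.458 q7 0.16
```

Emit:
{"api": "drive_tool", "payload": {
  "deltas": [
    {"gripper":255,"offset":[0,0,-0.05],"angular":[0,0,0]},
    {"gripper":255,"offset":[0,0,-0.1],"angular":[0,0,0]},
    {"gripper":255,"offset":[0.34,-0.0145,-0.11],"angular":[0,0,0]},
    {"gripper":255,"offset":[0.34,-0.0145,-0.11],"angular":[0,0,0]},
    {"gripper":255,"offset":[0.34,-0.0145,-0.11],"angular":[0,0,0]}
  ]
}}

```text
t: 12.15
eef_pos: [0.5749, -0.1813, 0.1781]
tool_rot: [0.001, 0.707, 0.707, 0.0]
contact_force: [1.3, -0.1, -0.3]
gripper_width: 0.456
grasp_force: 30.5
```

```bash
python3 -c "
from h import *
go(.567,.0155,.18,90)"
```

```text
t 12.2 pos [ 0.5749 -0.1813  0.1781] off [ 0.1968 -0.008  -0.002 ] ang [ 0.0021  0.0005 -0.001 ] w 0.456 q7 -0.03
```

Emit:
{"api": "drive_tool", "payload": {
  "deltas": [
    {"gripper":255,"offset":[0.195,-0.008,0],"angular":[0,0,0]},
    {"gripper":255,"offset":[0.195,-0.008,0],"angular":[0,0,0]},
    {"gripper":255,"offset":[0.195,-0.008,0],"angular":[0,0,0]},
    {"gripper":255,"offset":[0.195,-0.008,0],"angular":[0,0,0]},
    {"gripper":255,"offset":[0.195,-0.008,0.03],"angular":[0,0,0]}
  ]
}}

```text
t: 12.65
eef_pos: [0.5693, 0.0218, 0.1512]
tool_rot: [0.001, 0.703, 0.711, 0.005]
contact_force: [0.5, -0.5, 0.4]
gripper_width: 0.456
grasp_force: 30.5
```

Emit:
{"api": "drive_tool", "payload": {
  "deltas": [
    {"gripper":255,"offset":[0,0,0.012],"angular":[0,0,0]},
    {"gripper":255,"offset":[0,0,0.012],"angular":[0,0,0]},
    {"gripper":255,"offset":[0,0,0.012],"angular":[0,0,0]}
  ]
}}

```text
t: 12.95
eef_pos: [0.5671, 0.0108, 0.1352]
tool_rot: [0.0, 0.708, 0.706, -0.0]
contact_force: [-0.0, -0.3, -0.5]
gripper_width: 0.455
grasp_force: 30.5
```

```bash
python3 -c "
from h import *
go(.567,.0155,.1162,90)
im=optics.read_camera('scene')
cv2.imwrite('pics/c4.png',cv2.resize(im[120:240,240:400],None,fx=5,fy=5))"
```

```text
t 12.9 pos [0.5671 0.0108 0.1352] off [ 0.0048 -0.0001  0.019 ] ang [-0.0005  0.0009 -0.0026] w 0.455 q7 -0.41
```

View pics/c4.png

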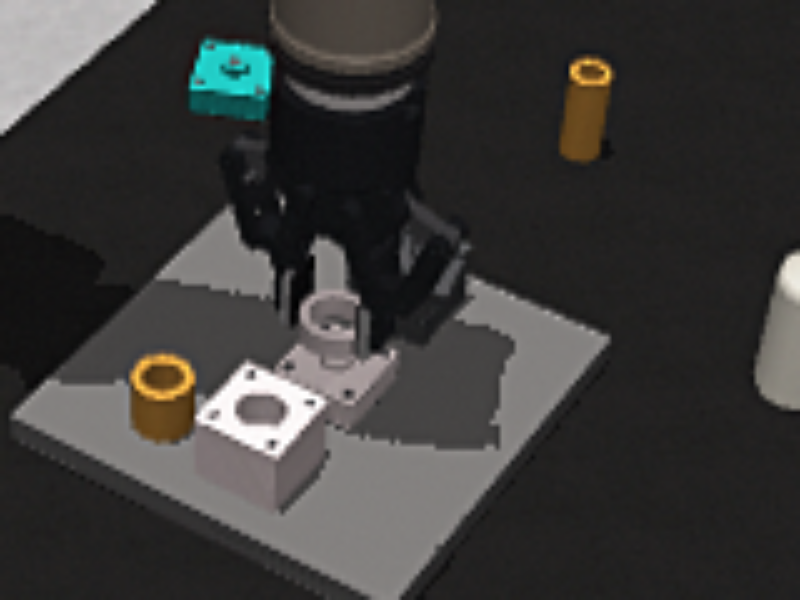

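The ring is held flat just above the boss (crop 338,325). I'll correct y by about 5 mm while lowering.

Emit:
{"api": "drive_tool", "payload": {
  "deltas": [
    {"gripper":255,"offset":[0.0045,0,0.002],"angular":[0,0,0]},
    {"gripper":255,"offset":[0.0045,0,0.005],"angular":[0,0,0]},
    {"gripper":255,"offset":[0.0045,0,0.01],"angular":[0,0,0]},
    {"gripper":255,"offset":[0.0045,0,0.01],"angular":[0,0,0]}
  ]
}}

```text
t: 13.4
eef_pos: [0.5665, 0.0167, 0.1244]
tool_rot: [-0.0, 0.707, 0.707, -0.0]
contact_force: [-0.4, -0.7, -0.2]
gripper_width: 0.453
grasp_force: 30.5
```

```bash
python3 -c "
from h import *
go(.567,.0155,.1147,90)"
```

```text
t 13.4 pos [0.5665 0.0167 0.1244] off [-0.0012  0.0005  0.0097] ang [-0.0014  0.0002  0.0004] w 0.453 q7 -0.43
```

Emit:
{"api": "drive_tool", "payload": {
  "deltas": [
    {"gripper":255,"offset":[-0.001,0.0005,0.005],"angular":[0,0,0]},
    {"gripper":255,"offset":[-0.001,0.0005,0.009],"angular":[0,0,0]},
    {"gripper":255,"offset":[-0.001,0.0005,0.009],"angular":[0,0,0]},
    {"gripper":255,"offset":[-0.001,0.0005,0.0095],"angular":[0,0,0]},
    {"gripper":255,"offset":[-0.001,0.0005,0.0095],"angular":[0,0,0]}
  ]
}}

```text
t: 13.9
eef_pos: [0.5674, 0.016, 0.1156]
tool_rot: [0.0, 0.707, 0.707, 0.0]
contact_force: [-0.1, -1.5, -0.4]
gripper_width: 0.457
grasp_force: 30.5
```

```bash
python3 -c "
from h import *
go(.567,.0155,.1145,90)"
```

```text
t 13.9 pos [0.5674 0.016  0.1156] off [-0.0005 -0.0004  0.0011] ang [ 0.0001 -0.0001  0.0007] w 0.457 q7 -0.44
```

Emit:
{"api": "drive_tool", "payload": {
  "deltas": [
    {"gripper":255,"offset":[0,0,0.0015],"angular":[0,0,0]},
    {"gripper":255,"offset":[0,0,0.0015],"angular":[0,0,0]},
    {"gripper":60,"offset":[0,0,0.0015],"angular":[0,0,0]},
    {"gripper":60,"offset":[0,0,0.0015],"angular":[0,0,0]},
    {"gripper":60,"offset":[0,0,0.0015],"angular":[0,0,0]}
  ]
}}

```text
t: 14.4
eef_pos: [0.5674, 0.0159, 0.114]
tool_rot: [0.0, 0.707, 0.707, -0.0]
contact_force: [-0.0, -0.4, 0.3]
gripper_width: 0.766
grasp_force: 0.0
```

Emit:
{"api": "drive_tool", "payload": {
  "deltas": [
    {"gripper":60,"offset":[0,0,0],"angular":[0,0,0]},
    {"gripper":0,"offset":[0,0,-0.03],"angular":[0,0,0]},
    {"gripper":0,"offset":[0,0,-0.07],"angular":[0,0,0]},
    {"gripper":0,"offset":[0,0,-0.09],"angular":[0,0,0]}
  ]
}}

```text
t: 14.8
eef_pos: [0.5684, 0.0163, 0.2069]
tool_rot: [0.001, 0.707, 0.707, 0.001]
contact_force: [0.5, -0.8, 0.5]
gripper_width: 0.998
grasp_force: 0.0
```

```bash
python3 -c "
from h import *
go(.573,.299,.2,0)"
```

```text
t 14.8 pos [0.5684 0.0163 0.2069] off [0.2827 0.0047 0.007 ] ang [ 0.0029 -0.0036  2.0007] w 0.998 q7 -0.37
```

Emit:
{"api": "drive_tool", "payload": {
  "deltas": [
    {"gripper":0,"offset":[0.2,0.003,0],"angular":[0,0,0.95]},
    {"gripper":0,"offset":[0.2,0.003,0],"angular":[0,0,0.95]},
    {"gripper":0,"offset":[0.2,0.003,0],"angular":[0,0,0.95]},
    {"gripper":0,"offset":[0.2,0.003,0],"angular":[0,0,0.95]},
    {"gripper":0,"offset":[0.2,0.003,0],"angular":[0,0,0.95]}
  ]
}}

```text
t: 15.3
eef_pos: [0.5684, 0.2257, 0.2046]
tool_rot: [-0.003, 0.915, 0.404, 0.001]
contact_force: [-0.5, -0.7, -0.0]
gripper_width: 0.995
grasp_force: 0.0
```

```bash
python3 -c "
from h import *
go(.573,.299,.16,0)"
```

```text
t 15.3 pos [0.5684 0.2257 0.2046] off [ 0.057  -0.0459  0.0451] ang [-0.0072 -0.0037  1.0578] w 0.995 q7 -1.38
```

Emit:
{"api": "drive_tool", "payload": {
  "deltas": [
    {"gripper":0,"offset":[0.057,-0.046,0.045],"angular":[0,0,1.0]},
    {"gripper":0,"offset":[0.057,-0.046,0.045],"angular":[0,0,1.0]},
    {"gripper":0,"offset":[0.057,-0.046,0.045],"angular":[0,0,1.0]},
    {"gripper":0,"offset":[0.057,-0.046,0.045],"angular":[0,0,1.0]},
    {"gripper":0,"offset":[0.057,-0.046,0.045],"angular":[0,0,1.0]}
  ]
}}

```text
t: 15.8
eef_pos: [0.5748, 0.2894, 0.1586]
tool_rot: [0.0, 0.999, 0.035, -0.0]
contact_force: [0.2, 0.6, 0.2]
gripper_width: 1.001
grasp_force: 0.0
```

Emit:
{"api": "drive_tool", "payload": {
  "deltas": [
    {"gripper":0,"offset":[0,0,0],"angular":[0,0,0.07]},
    {"gripper":0,"offset":[0,0,0],"angular":[0,0,0.07]},
    {"gripper":0,"offset":[0,0,0],"angular":[0,0,0.07]}
  ]
}}

```text
t: 16.1
eef_pos: [0.575, 0.2891, 0.159]
tool_rot: [0.0, 1.0, 0.011, -0.0]
contact_force: [-0.6, 1.3, -0.5]
gripper_width: 1.002
grasp_force: 0.0
```

```bash
python3 -c "
from h import *
go(.573,.299,.09,0)"
```

```text
t 16.1 pos [0.575  0.2891 0.159 ] off [-0.0018 -0.01    0.069 ] ang [0.0001 0.0002 0.029 ] w 1.002 q7 -2.18
```

Emit:
{"api": "drive_tool", "payload": {
  "deltas": [
    {"gripper":0,"offset":[-0.0015,-0.01,0.015],"angular":[0,0,0.03]},
    {"gripper":0,"offset":[-0.0015,-0.01,0.05],"angular":[0,0,0.03]},
    {"gripper":0,"offset":[-0.0015,-0.01,0.069],"angular":[0,0,0.03]},
    {"gripper":0,"offset":[-0.0015,-0.01,0.069],"angular":[0,0,0.03]},
    {"gripper":0,"offset":[-0.0015,-0.01,0.069],"angular":[0,0,0.03]}
  ]
}}

```text
t: 16.6
eef_pos: [0.5736, 0.2989, 0.0903]
tool_rot: [0.0, 1.0, -0.001, -0.0]
contact_force: [-0.4, 0.9, -0.0]
gripper_width: 0.998
grasp_force: 0.0
```

```bash
python3 -c "
from h import *
go(.573,.299,.09,0)"
```

```text
t 16.6 pos [0.5736 0.2989 0.0903] off [-0.0006 -0.0001  0.0003] ang [ 0.      0.0003 -0.0028] w 0.998 q7 -2.23
```

Emit:
{"api": "drive_tool", "payload": {
  "deltas": [
    {"gripper":255,"offset":[0,0,0],"angular":[0,0,0]},
    {"gripper":255,"offset":[0,0,0],"angular":[0,0,0]},
    {"gripper":255,"offset":[0,0,0],"angular":[0,0,0]},
    {"gripper":255,"offset":[0,0,0],"angular":[0,0,0]},
    {"gripper":255,"offset":[0,0,0],"angular":[0,0,0]}
  ],
  "grip_force": 40
}}

```text
t: 17.1
eef_pos: [0.5737, 0.2991, 0.0908]
tool_rot: [-0.0, 1.0, -0.001, 0.0]
contact_force: [-1.1, -0.2, 4.5]
gripper_width: 0.291
grasp_force: 39.1
```

Emit:
{"api": "drive_tool", "payload": {
  "deltas": [
    {"gripper":255,"offset":[0,0,0],"angular":[0,0,0]},
    {"gripper":255,"offset":[0,0,0],"angular":[0,0,0]},
    {"gripper":255,"offset":[0,0,0],"angular":[0,0,0]},
    {"gripper":255,"offset":[0,0,0],"angular":[0,0,0]}
  ]
}}

```text
t: 17.5
eef_pos: [0.5737, 0.2992, 0.0908]
tool_rot: [-0.0, 1.0, -0.001, 0.0]
contact_force: [-0.6, -1.3, 5.5]
gripper_width: 0.295
grasp_force: 39.2
```

```bash
python3 -c "
from h import *
go(.6247,.0925,.18,0)"
```

```text
t 17.5 pos [0.5737 0.2992 0.0908] off [ 0.0516  0.2065 -0.0893] ang [-0.0005 -0.0009 -0.0035] w 0.295 q7 -2.23
```

Emit:
{"api": "drive_tool", "payload": {
  "deltas": [
    {"gripper":255,"offset":[0,0,-0.04],"angular":[0,0,0]},
    {"gripper":255,"offset":[0,0,-0.085],"angular":[0,0,0]},
    {"gripper":255,"offset":[0.0515,0.2065,-0.09],"angular":[0,0,0]},
    {"gripper":255,"offset":[0.0515,0.2065,-0.09],"angular":[0,0,0]},
    {"gripper":255,"offset":[0.0515,0.2065,-0.09],"angular":[0,0,0]}
  ]
}}

```text
t: 18.0
eef_pos: [0.6094, 0.152, 0.1789]
tool_rot: [0.0, 1.0, -0.001, 0.0]
contact_force: [0.7, -0.8, -0.4]
gripper_width: 0.29
grasp_force: 39.6
```

```bash
python3 -c "
from h import *
go(.6247,.0925,.15,0)"
```

```text
t 18.0 pos [0.6094 0.152  0.1789] off [0.0153 0.0594 0.0289] ang [ 0.0001 -0.0007 -0.0018] w 0.29 q7 -1.97
```

Emit:
{"api": "drive_tool", "payload": {
  "deltas": [
    {"gripper":255,"offset":[0.0153,0.059,0.0],"angular":[0,0,0]},
    {"gripper":255,"offset":[0.0153,0.059,0.0],"angular":[0,0,0]},
    {"gripper":255,"offset":[0.0153,0.059,0.03],"angular":[0,0,0]},
    {"gripper":255,"offset":[0.0153,0.059,0.05],"angular":[0,0,0]},
    {"gripper":255,"offset":[0.0153,0.059,0.05],"angular":[0,0,0]}
  ]
}}

```text
t: 18.5
eef_pos: [0.6222, 0.0941, 0.1255]
tool_rot: [0.001, 1.0, -0.001, -0.003]
contact_force: [-0.5, -0.1, -1.2]
gripper_width: 0.293
grasp_force: 39.6
```

```bash
python3 -c "
from h import *
go(.6247,.0925,.1115,0)
a=optics.read_camera('scene');b=optics.read_camera('top')
cv2.imwrite('pics/c5.png',cv2.resize(np.hstack([a[120:240,240:400],b[170:290,170:290]]),None,fx=2.8,fy=2.8))"
```

```text
t 18.5 pos [0.6222 0.0941 0.1255] off [0.0026 0.0016 0.0139] ang [ 0.0014  0.0077 -0.0032] w 0.293 q7 -1.88
```

View pics/c5.png

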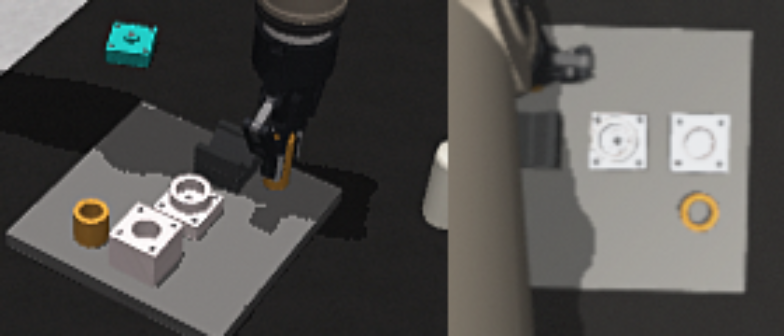

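The ring sits round the boss (188,190 in the left half), and the tall sleeve is upright behind the vee block (275,168).

Emit:
{"api": "drive_tool", "payload": {
  "deltas": [
    {"gripper":255,"offset":[0.0015,0.001,0.005],"angular":[0,0,0]},
    {"gripper":255,"offset":[0.0015,0.001,0.009],"angular":[0,0,0]},
    {"gripper":255,"offset":[0.0015,0.001,0.011],"angular":[0,0,0]},
    {"gripper":255,"offset":[0.0015,0.001,0.012],"angular":[0,0,0]},
    {"gripper":255,"offset":[0.0015,0.001,0.012],"angular":[0,0,0]}
  ]
}}

```text
t: 19.1
eef_pos: [0.626, 0.0934, 0.1166]
tool_rot: [0.0, 1.0, -0.001, -0.0]
contact_force: [-0.2, 0.0, 0.4]
gripper_width: 0.291
grasp_force: 39.6
```

```bash
python3 -c "
from h import *
print(bot.get_obs()['contact_force'])
go(.6247,.0925,.1108,0)"
```

```text
[-0.20446876  0.02882065  0.40841227]
t 19.1 pos [0.626  0.0934 0.1166] off [-0.0012  0.0009  0.0058] ang [ 0.      0.     -0.0033] w 0.291 q7 -1.88
```

Emit:
{"api": "drive_tool", "payload": {
  "deltas": [
    {"gripper":255,"offset":[-0.001,0.001,0.003],"angular":[0,0,0]},
    {"gripper":255,"offset":[-0.001,0.001,0.0055],"angular":[0,0,0]},
    {"gripper":255,"offset":[-0.001,0.001,0.0055],"angular":[0,0,0]},
    {"gripper":255,"offset":[-0.001,0.001,0.006],"angular":[0,0,0]},
    {"gripper":255,"offset":[-0.001,0.001,0.006],"angular":[0,0,0]}
  ]
}}

```text
t: 19.6
eef_pos: [0.625, 0.0922, 0.1108]
tool_rot: [0.0, 1.0, -0.001, 0.0]
contact_force: [-0.7, -0.5, 1.7]
gripper_width: 0.289
grasp_force: 39.8
```

```bash
python3 -c "
from h import *
go(.6247,.0925,.1108,0)"
```

```text
t 19.6 pos [0.625  0.0922 0.1108] off [-0.0003 -0.0003  0.    ] ang [ 0.0001 -0.     -0.0036] w 0.289 q7 -1.88
```

Emit:
{"api": "drive_tool", "payload": {
  "deltas": [
    {"gripper":60,"offset":[0,0,0],"angular":[0,0,0]},
    {"gripper":60,"offset":[0,0,0],"angular":[0,0,0]},
    {"gripper":60,"offset":[0,0,0],"angular":[0,0,0]},
    {"gripper":60,"offset":[0,0,0],"angular":[0,0,0]},
    {"gripper":60,"offset":[0,0,0],"angular":[0,0,0]}
  ]
}}

```text
t: 20.1
eef_pos: [0.625, 0.0923, 0.1105]
tool_rot: [0.0, 1.0, -0.001, -0.0]
contact_force: [-0.3, -0.3, 0.3]
gripper_width: 0.766
grasp_force: 0.0
```

Emit:
{"api": "drive_tool", "payload": {
  "deltas": [
    {"gripper":60,"offset":[0,0,-0.03],"angular":[0,0,0]},
    {"gripper":60,"offset":[0,0,-0.07],"angular":[0,0,0]},
    {"gripper":60,"offset":[0,0,-0.12],"angular":[0,0,0]},
    {"gripper":60,"offset":[0,-0.05,-0.14],"angular":[0,0,0]},
    {"gripper":60,"offset":[0,-0.1,-0.14],"angular":[0,0,0]}
  ]
}}

```text
t: 20.6
eef_pos: [0.6277, 0.1877, 0.2552]
tool_rot: [-0.001, 1.0, -0.004, 0.004]
contact_force: [1.2, 1.3, -1.6]
gripper_width: 0.764
grasp_force: 0.0
```

Emit:
{"api": "drive_tool", "payload": {
  "deltas": [
    {"gripper":60,"offset":[-0.08,-0.2,0],"angular":[0,0,0]},
    {"gripper":60,"offset":[-0.08,-0.2,0],"angular":[0,0,0]},
    {"gripper":60,"offset":[-0.08,-0.2,0],"angular":[0,0,0]},
    {"gripper":60,"offset":[-0.08,-0.2,0],"angular":[0,0,0]},
    {"gripper":60,"offset":[-0.08,-0.2,0],"angular":[0,0,0]}
  ]
}}

```text
t: 21.1
eef_pos: [0.5413, 0.3961, 0.2505]
tool_rot: [-0.002, 1.0, 0.003, -0.001]
contact_force: [-0.0, 0.7, 0.4]
gripper_width: 0.766
grasp_force: 0.0
```

```bash
python3 - <<'E'
from h import *
D=dict(flange=0)
ims={n:optics.read_camera(n) for n in("top","scene")}
a,b=ims["scene"],ims["top"]
cv2.imwrite('pics/c6.png',cv2.resize(np.hstack([a[120:240,240:400],b[170:290,170:290]]),None,fx=2.8,fy=2.8))
for n,sd in (("top",dict(tall=(197,197),short=(257,246))),("scene",dict(tall=(338,178),short=(273,200)))):
    m=optics.camera_model(n); hsv=cv2.cvtColor(ims[n],cv2.COLOR_BGR2HSV)
    mk=(hsv[...,1]>110)&(hsv[...,0]>8)&(hsv[...,0]<30)&(hsv[...,2]>50)
    print(n,"tall",locate(m,comp(mk,sd["tall"]),"cyl",.026,.02,.08),"short",locate(m,comp(mk,sd["short"]),"cyl",.034,.02,.054))
g=cv2.cvtColor(b,cv2.COLOR_BGR2GRAY).astype(float); m=optics.camera_model("top"); W=np.zeros(g.shape,bool); W[200:240,240:275]=1
c=comp((g>192)&W,(260,212)); print("hous",locate(m,c,"sq",.05,.0615,.062,0))
W[:]=0; W[200:240,186:215]=1; print("vee",locate(m,comp((g<125)&W,(200,219)),"sq",.05,.02,.06,0))
E
```

```text
top tall (array([0.62517478, 0.09229164]), 0.9035377441955931) short (array([ 0.50567098, -0.05810759]), 1.0559469891370827)
scene tall (array([0.62369525, 0.0919818 ]), 1.0858357927085223) short (array([ 0.50518472, -0.05976017]), 1.0039141898509696)
hous (array([ 0.56721045, -0.05796571]), 1.0266103407075038)
vee (array([0.56666683, 0.09268267]), 1.0641290143117794)
```

View pics/c6.png

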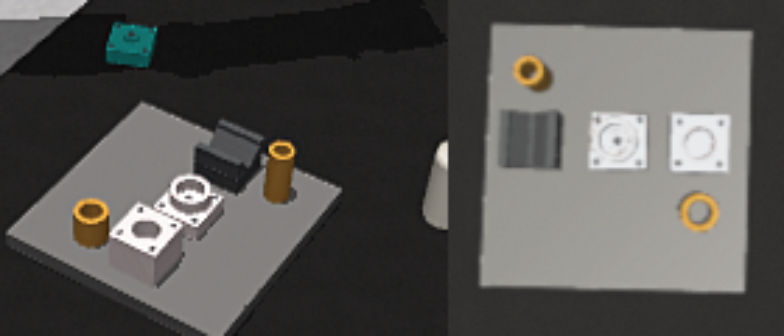

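The picture shows everything in place: ring round the boss (617,142 in the top view), tall sleeve at (530,72), short sleeve at (698,212), and the blocks have not moved.

```bash
python3 -c "
from station import bot
print(bot.hand_in())"
```

```text
the job is handed in; nothing more can be done
None
```

The job is handed in at about 21 s: by the last camera check the flange, ring and both sleeves are in their places on the plate and the blocks have not moved, but the hand-in returned no verdict.

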